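Nest the sample trays on the drying hook

TASK

The large sample tray already hangs on the drying hook: hang the medium tray and then the small one on the same hook, each through its window and nested fully into the one before. Slide each one back along the bar and press it gently but firmly home, so that the whole nest bears against the sprung stop hidden behind the large tray (about 10 N, never as much as 20 N). Let go with all three hanging level and nested, and leave the other things on the bench alone.

Things in the scene. Friction and masses are not known exactly. Their poses are not given: they have to be found in the camera images.
- hook: Drying hook fixed to the worktop: dark 150x90 mm base, column at the back, flat bar running from it to -x (to the robot) in mid-air. Origin: on the worktop under the bar's mid-width; x along the bar from tip to column, y across, z up. Bar 14 mm wide, 8 mm thick, upper face 140 mm up: a tray resting on it has its lug centre 170 mm above this origin.
- hook_tip (a point): Top of the hook's upturned tip (mid-width, mid-thickness): 6 mm thick, 14 mm wide, rising 10 mm above the bar's upper face, 68 mm in front (-x) of the hook's origin. Axes as the hook's.
- tray_l: The large tray; origin under its web. Behind it a sprung stop sits on the bar, its face 5 to 37 mm behind the tray's back as found; where is not measured and must be felt. Sliding the hanging trays along the bar takes only 1 to 4 N; the stop then adds 5 N per mm and bottoms after 8 mm. Its face is upright and reaches up as high as the lugs, so pushing at a lug does not tip the nest.
- tray_l_lug (a point): Centre of the large tray's lug. Plain metal tray hanging on edge on the hook, not yet back at the stop: 96 mm wide, 116 high, lug 18 mm wide, 0.3 kg; underside 94 mm below this point. Axes: x from the open front (robot side) through the web to the back, along the bar; y along its width; z up. When both rest on the bar it takes the medium tray with 3.5 mm play each side, 5 mm below.
- tray_m: The medium tray; origin under its web. All trays: upright web 6 mm thick with a window 20 mm wide, 26 high, whose upper edge is 30 mm below the lug centre; a 4 mm thick rim along sides and bottom stands 14 mm out from the web to -x, top open; lug: a strip 6 mm thick, 44 high, mid-width on top, its foot (the web's shoulders) 22 mm below its centre.
- tray_m_lug (a point): Centre of the medium tray's lug. It stands on its lower edge on the worktop: 81 mm wide, 107 high, lug 26 mm wide, about 0.2 kg; underside 85 mm below this point. Axes as the large one's. Seated web on web in the large tray, its lug centre is 6 mm in front (-x) of the large one's, same height. It takes the small tray with the same play.
- tray_s: The small tray; origin under its web. Each tray is to be pressed home with more than 5 N and less than 20 N between the trays, best 7 to 12 N for half a second.
- tray_s_lug (a point): Centre of the small tray's lug. It stands on its lower edge on the worktop; the two standing trays may swap places. 66 mm wide, 98 high, lug 34 mm wide, about 0.15 kg; underside 76 mm below this point. Axes as the large one's. Seated, its lug centre is 6 mm in front (-x) of the medium one's, same height.
- vial: Small amber screw-cap vial, 28 mm across, 53 mm tall, standing between the places of the two loose trays; origin at its underside's centre. To be left alone.
- beaker: Small clear beaker, 49 mm across, 60 mm tall, left of the hook; origin at its underside's centre. To be left alone.
- dropper: Amber dropping bottle, 44 mm across, 88 mm tall, right of the loose trays; origin at its underside's centre. To be left alone.
- marker: Felt marker, 129 mm long, lying near the front edge; origin at its underside's centre. To be left alone.
- dish: Flat clear dish, 60 mm across, 13 mm tall, at the left front; origin at its underside's centre. To be left alone.
- tips: Pipette tip box, 89x120x75 mm, at the left; origin at its underside's centre. To be left alone.
Mind the look-alikes: they are no part of the job. Leave any black look-alike of the tray_m alone.

How it is judged:
On the way, in this order (a step that is already met when the one before it is completed fails the run):
1. the medium tray is nested web on web in the large one and pressed home on the bar: more than 5 N between the two (x of tray_m_lug in the frame of tray_l_lug between -0.0085 and -0.0035 m and y of tray_m_lug in the frame of tray_l_lug between -0.006 and 0.006 m and z of tray_m_lug in the frame of tray_l_lug between -0.005 and 0.005 m and angle between the x axis of tray_m_lug and the x axis of tray_l_lug, either way round below 0.12 rad and contact force between tray_m and tray_l above 5 N), for 0.15 s.
2. the small tray is nested web on web in the medium one and pressed home: more than 5 N between the two, with the medium still nested in the large (x of tray_s_lug in the frame of tray_m_lug between -0.0085 and -0.0035 m and y of tray_s_lug in the frame of tray_m_lug between -0.006 and 0.006 m and z of tray_s_lug in the frame of tray_m_lug between -0.005 and 0.005 m and angle between the x axis of tray_s_lug and the x axis of tray_m_lug, either way round below 0.12 rad and x of tray_m_lug in the frame of tray_l_lug between -0.0085 and -0.0035 m and y of tray_m_lug in the frame of tray_l_lug between -0.006 and 0.006 m and z of tray_m_lug in the frame of tray_l_lug between -0.005 and 0.005 m and angle between the x axis of tray_m_lug and the x axis of tray_l_lug, either way round below 0.12 rad and contact force between tray_s and tray_m above 5 N), for 0.15 s.
At the end, for the whole second after the job is handed in: All three trays hang on the bar at rest, upright (0.12 rad), lug centres at hanging height +-4 mm and within 8 mm of the bar's middle; medium in large and small in medium: lug centres 6 +-2.5 mm apart along the bar, within 6 mm sideways, 5 mm in height, 0.12 rad (x of tray_m_lug in the frame of tray_l_lug between -0.0085 and -0.0035 m and y of tray_m_lug in the frame of tray_l_lug between -0.006 and 0.006 m and z of tray_m_lug in the frame of tray_l_lug between -0.005 and 0.005 m and angle between the x axis of tray_m_lug and the x axis of tray_l_lug, either way round below 0.12 rad and x of tray_s_lug in the frame of tray_m_lug between -0.0085 and -0.0035 m and y of tray_s_lug in the frame of tray_m_lug between -0.006 and 0.006 m and z of tray_s_lug in the frame of tray_m_lug between -0.005 and 0.005 m and angle between the x axis of tray_s_lug and the x axis of tray_m_lug, either way round below 0.12 rad and z of tray_l_lug in the frame of hook between 0.166 and 0.174 m and y of tray_l_lug in the frame of hook between -0.008 and 0.008 m and angle between each of tray_l_lug, tray_m_lug, tray_s_lug's own z axis and vertical below 0.12 rad and linear speed of each of tray_l, tray_m, tray_s below 0.02 m/s and z of tray_m_lug in the frame of hook between 0.166 and 0.174 m and y of tray_m_lug in the frame of hook between -0.008 and 0.008 m and z of tray_s_lug in the frame of hook between 0.166 and 0.174 m and y of tray_s_lug in the frame of hook between -0.008 and 0.008 m); the robot touches nothing.
It fails at once if a tray is pressed against another with 20 N or more (contact force between any of tray_m, tray_s and tray_l above 20 N or contact force between tray_s and tray_m above 20 N).
It fails at once if a tray is tipped over (angle between any of tray_l, tray_m, tray_s's own z axis and vertical above 0.7 rad).
It fails at once if another thing on the bench is shifted more than 30 mm (distance of any of vial, beaker, dropper, marker, dish, tips from where it was at the start of the episode above 0.03 m).
It also fails if it takes over 61 s, if anything falls off the work surface, if the arm or the gripper's body presses on something with over 40 N, if the wrist force passes 120 N, or if a joint passes its speed limit or range.

ROBOT

A 7-joint arm with a two-finger parallel gripper is mounted at the origin on a cart in front of the work surface, level with it; the furniture and walls round the work are solid. World frame = base frame: x ahead of the robot, y to its left, z up, the work surface at z = 0. Lengths are in m, angles in rad, forces in N, time in s.
With the tool pointing down it reaches from about 0.425 to 1.025 m from the base axis. Payload 3.6 kg.
Tool frame: the origin (TCP) lies on the centre line of the jaws, within the pads' length; the fingertips stand manip.tcp_to_tips ahead of it and the grasp point (between the pads) lies 5 mm behind it (manip.tcp_to_tips is the distance from the TCP to the fingertips, in m); z points along the fingers, y is the line along which they close (so a half turn about z gives the same grasp; the last joint's range is limited). The gripper opens to 85 mm and grips with 20 to 120 N. Pads are 22 mm wide; open, the fingers measure 114 mm over their backs; the gripper's body (76 mm by 85 mm) begins 54 mm behind the grasp point. The pads swing forward as they close: fully open they stand 13 mm farther back than shut.
Start: joints at [1.252, 0.591, 0.048, 1.609, -0.033, 0.943, -0.034], TCP at [0.162, -0.707, 0.245] pointing down, gripper open.
Joint ranges: [-2.69, 2.69], [-0.47, 2.24], [-1.27, 1.36], [0.19, 2.51], [-1.53, 4.68], [0.08, 2.07], [-3.09, 3.09]. Speed limits (rad/s): [2.57, 2.57, 3.14, 3.14, 3.14, 3.14, 3.14].

INTERFACE

Orientations are given as a rotation vector (axis times angle).
In Python, from bench import manip, read_camera, camera_model, job, finder gives the robot as it stands. The module is installed in compiled form; this text tells all that it offers.
- The arm moves only by the tool carry_out, never from a script. Its argument "motion" is a list of rows, each a list of 4 numbers: the shift along the world's x, y, z in m, then the turn about the world's z in rad. A call has 1 to 12 rows; each row is the pose to reach, as a shift and turn from the pose commanded when the call began; what a row does not reach only later rows make up. A row lasts 1/12 s, in which the tool goes at most 41.7 mm and 7.16 degrees, less where a joint would pass 70% of its speed; a pose out of reach is approached as far as the arm can. A call with a gripper value outside its range is refused whole. "fingers" is the opening in per cent of the stroke, from 0 (shut) to 100 (fully open), set as the call begins (left out, the last holds). The fingers move at their own pace and stop on an object; "grip_force" is the grip in N (left out, the last holds). Time passes only in rows, so rows that repeat a pose let the fingers close. It gives the time, the measured TCP pose, the force, the opening and the grip force at its end, in the units of the state.
- manip.get_obs(): the state, without advancing time (a new reading comes with each control period).
- read_camera(name): name is "scene" or "top" or "wrist"; returns (picture, depth): 400x640x3 uint8, red, green, blue; 400x640 float32, m along the optical axis (not along the pixel's ray), 0 where there is no reading.
- camera_model(name): a dict with "intrinsics" (3x3 intrinsics, pixels), "pose" (4x4, takes a point from camera to world coordinates). Camera axes: x right, y down, z forward; pixel columns grow to the right and rows downward; lengths in m; the calibration is good to about 2 mm. The wrist camera is an equidistant fisheye: a pixel r from the principal point sees the ray r / f radians off the axis. A picture is of the moment at which its call begins: read the wrist's pose just before it. camera_model takes no time and is no camera call; for the wrist camera it gives the pose at the moment of the call.
- job.finish_job(): hands the job in; it is judged then, once.
Trained networks look in the newest picture that a camera, given by its name, has taken for a name from the list of things; names that differ only in an ending like _2 or _b are one class to them, and where a whole thing is asked for, a point or a joint stands for the part that bears it (a point fixed in the world has none). Each returns a list of dicts, best first, with "confidence" (0 to 1); they miss things now and then, are a little off and sometimes report something else, mostly with a low value. They report only what shows in the picture. A call takes as long as a camera call. They do not tell look-alikes from the thing itself.
- finder.find_in(name, camera): "xyz" ([x, y, z] in m, in the coordinates of the camera as it stood for that picture, good to about 4 mm: the middle of the surface that is visible of it).
The state is a dict: "time": time; "qpos": joint angles; "qvel": joint speeds; "joint_efforts": joint torques, N m; "position": TCP position; "ee_rot": TCP orientation; "wrist_force": force on the tool from outside, world axes, zero at the start; "moment": the same for the moment, N m; "finger_gap": finger opening in m; "finger_force": force on a finger pad.
Only numpy, scipy, OpenCV 4.12 (cv2) and the standard library are available. Lean on these libraries where they do the work, as an engineer would, in place of code of your own. Each camera call takes 0.05 s, during which the arm holds its last target. There are 200 camera calls.

## Working session

There is one attempt and no reset: what is moved stays moved. The work goes in short steps, Python scripts to look and compute and a tool call to move; the robot and the scene stay as the last step left them, time stands still between calls to the robot, and variables do not carry over. Pictures are saved under pics/ and viewed, at most 10 in all, crops included, and the job is handed in when it is done.

Besides the shell and the picture viewer there is one more tool, called as name([rows], argument=value, ...), one row to a line, values as JSON. carry_out: Moves the arm, as the interface text tells. Its arguments: {"type":"object","properties":{"motion":{"type":"array","items":{"type":"array","items":{"type":"number"}}},"fingers":{"type":"number"},"grip_force":{"type":"number"}},"required":["motion"]}

```bash
mkdir -p pics
cat > h.py <<'E'
import numpy as np, cv2
from bench import manip, read_camera, camera_model, job, finder
def w(cam,p):
    T=np.array(camera_model(cam)["pose"]); return T[:3,:3]@np.array(p)+T[:3,3]
def save(cam,fn):
    im,d=read_camera(cam); cv2.imwrite("pics/"+fn,im[:,:,::-1]); np.save("pics/"+fn[:-4],d); return im,d
def pts(cam,d):
    m=camera_model(cam);K=np.array(m["intrinsics"]);T=np.array(m["pose"])
    v,u=np.mgrid[:d.shape[0],:d.shape[1]]
    P=np.stack([(u-K[0,2])/K[0,0]*d,(v-K[1,2])/K[1,1]*d,d],-1)
    return P@T[:3,:3].T+T[:3,3]
E
python3 - <<'E'
from h import *
o=manip.get_obs();print({k:np.round(v,3) for k,v in o.items()},manip.tcp_to_tips)
ims=[]
for c in("scene","top"):
    im,d=save(c,c+"0.png");np.save("pics/P_"+c,pts(c,d))
    print(c,np.round(camera_model(c)["pose"],3).tolist(),np.round(camera_model(c)["intrinsics"],1).tolist())
    for n in("hook","hook_tip","tray_l_lug","tray_m_lug","tray_s_lug","tray_m","tray_s","vial","dropper"):
        print(c,n,[(np.round(w(c,r["xyz"]),3).tolist(),round(r["confidence"],2)) for r in finder.find_in(n,c)[:3]])
E
```

```text
{'time': np.float64(0.0), 'qpos': array([ 1.252,  0.592,  0.048,  1.61 , -0.033,  0.943, -0.034]), 'qvel': array([-0.   ,  0.001,  0.   ,  0.   , -0.001,  0.   , -0.002]), 'joint_efforts': array([-1.0000e-03, -5.4870e+01,  1.5470e+00, -1.9813e+01,  9.0000e-03,
        9.0000e-03, -0.0000e+00]), 'position': array([ 0.162, -0.706,  0.244]), 'ee_rot': array([-3.119e+00, -3.540e-01,  1.000e-03]), 'wrist_force': array([ 0.403, -0.206,  0.289]), 'moment': array([ 0.026, -0.011, -0.011]), 'finger_force': np.float64(0.0), 'finger_gap': np.float64(0.085)} 0.014
scene [[-0.77, -0.391, 0.504, -0.369], [-0.638, 0.485, -0.598, 0.898], [-0.011, -0.782, -0.623, 1.136], [0.0, 0.0, 0.0, 1.0]] [[432.5, 0.0, 315.3], [0.0, 432.5, 200.5], [0.0, 0.0, 1.0]]
scene hook [([0.482, 0.219, 0.009], 0.81), ([0.463, 0.375, 0.039], 0.68)]
scene hook_tip [([0.483, 0.225, 0.011], 0.69)]
scene tray_l_lug [([0.488, 0.221, 0.117], 0.95)]
scene tray_m_lug [([0.537, -0.64, 0.032], 0.78), ([0.425, -0.319, 0.035], 0.69)]
scene tray_s_lug [([0.425, -0.075, 0.033], 0.64), ([0.424, -0.32, 0.033], 0.31)]
scene tray_m [([0.481, 
[... 290 characters left out ...]
023, -0.988, 0.154, 0.147], [-1.0, 0.023, -0.002, -0.077], [-0.001, -0.154, -0.988, 2.017], [0.0, 0.0, 0.0, 1.0]] [[495.3, 0.0, 317.8], [0.0, 495.3, 197.1], [0.0, 0.0, 1.0]]
top hook [([0.467, 0.211, 0.007], 0.79)]
top hook_tip [([0.471, 0.209, 0.009], 0.7)]
top tray_l_lug [([0.48, 0.213, 0.112], 0.62)]
top tray_m_lug [([0.527, -0.637, 0.026], 0.79), ([0.417, -0.321, 0.026], 0.67)]
top tray_s_lug [([0.417, -0.315, 0.028], 0.56)]
top tray_m [([0.48, 0.213, 0.107], 0.71), ([0.529, -0.636, 0.028], 0.71), ([0.415, -0.319, 0.031], 0.61)]
top tray_s [([0.48, 0.213, 0.107], 0.71), ([0.529, -0.636, 0.028], 0.71), ([0.415, -0.319, 0.031], 0.61)]
top vial []
top dropper [([0.477, 0.215, 0.109], 0.39)]
```

```bash
python3 -c "
import cv2
a=cv2.imread('pics/scene0.png');cv2.imwrite('pics/s1.png',cv2.resize(a,(800,500)))
a=cv2.imread('pics/top0.png');cv2.imwrite('pics/t1.png',cv2.resize(a,(800,500)))"
```

```text
(no output)
```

View pics/s1.png

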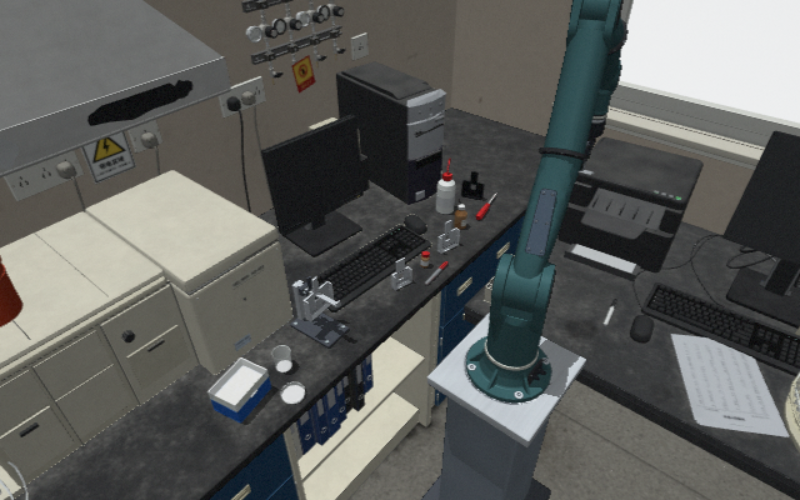

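View pics/t1.png

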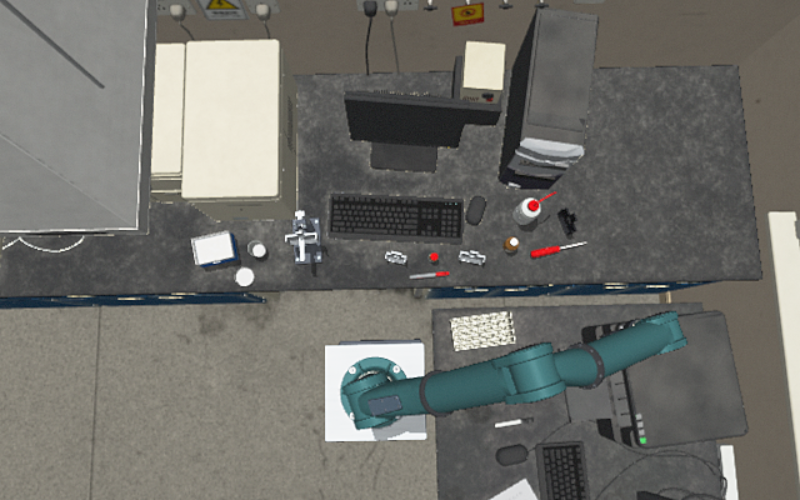

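Run:
```python
from h import *
for c in("scene","top"):
    P=np.load(f"pics/P_{c}.npy").reshape(-1,3)
    for n,(x,y,r,z0) in dict(A=(.42,-.075,.07,.012),B=(.42,-.32,.07,.012),vial=(.42,-.2,.04,.01),hook=(.48,.215,.11,.085)).items():
        q=P[(np.hypot(P[:,0]-x,P[:,1]-y)<r)&(P[:,2]>z0)&(P[:,2]<.4)]
        if len(q)<4: print(c,n,len(q));continue
        xy=q[:,:2];m=xy.mean(0);u,s,vt=np.linalg.svd(xy-m,full_matrices=False)
        print(c,n,len(q),'mean',m.round(3),'min',q.min(0).round(3),'max',q.max(0).round(3),'yaw of width vs y',round(float(np.degrees(np.arctan(-vt[0,0]/vt[0,1]))),1), 'zs',np.percentile(q[:,2],[50,90,99]).round(3))
```

```text
scene A 214 mean [ 0.43  -0.078] min [ 0.408 -0.112  0.013] max [ 0.489 -0.041  0.101] yaw of width vs y -17.5 zs [0.045 0.085 0.099]
scene B 223 mean [ 0.424 -0.322] min [ 0.399 -0.361  0.012] max [ 0.482 -0.276  0.109] yaw of width vs y -15.6 zs [0.047 0.09  0.107]
scene vial 69 mean [ 0.421 -0.193] min [ 0.412 -0.212  0.011] max [ 0.439 -0.181  0.056] yaw of width vs y -29.3 zs [0.036 0.052 0.055]
scene hook 1334 mean [0.527 0.242] min [0.406 0.162 0.085] max [0.583 0.292 0.347] yaw of width vs y -55.9 zs [0.146 0.301 0.343]
top A 99 mean [ 0.437 -0.077] min [ 0.354 -0.123  0.012] max [ 0.489 -0.033  0.107] yaw of width vs y 88.9 zs [0.043 0.096 0.106]
top B 118 mean [ 0.424 -0.315] min [ 0.357 -0.357  0.012] max [ 0.484 -0.267  0.115] yaw of width vs y -32.8 zs [0.052 0.097 0.113]
top vial 48 mean [ 0.417 -0.194] min [ 0.392 -0.224  0.01 ] max [ 0.455 -0.171  0.063] yaw of width vs y 86.3 zs [0.047 0.058 0.062]
top hook 710 mean [0.525 0.24 ] min [0.402 0.167 0.085] max [0.585 0.295 0.355] yaw of width vs y -62.8 zs [0.148 0.333 0.349]
```

carry_out([
  [0.04, 0.04, 0.02, 0],
  [0.07, 0.08, 0.03, 0],
  [0.1, 0.12, 0.03, 0],
  [0.13, 0.16, 0.03, 0],
  [0.16, 0.2, 0.03, 0],
  [0.19, 0.24, 0.03, 0],
  [0.2, 0.28, 0.03, 0],
  [0.2, 0.32, 0.03, 0],
  [0.2, 0.345, 0.03, 0],
  [0.2, 0.345, 0.03, 0],
])

```text
time: 1.83
position: [0.3632, -0.3586, 0.2754]
ee_rot: [-3.121, -0.357, -0.001]
wrist_force: [1.1, 0.1, 0.3]
finger_gap: 0.0855
finger_force: 0.0
```

Run:
```python
from h import *
m=camera_model("wrist");print(np.round(m["pose"],3).tolist(),np.round(m["intrinsics"],1).tolist(),{k:m[k] for k in m if k not in("pose","intrinsics")})
im,d=save("wrist","w1.png");np.savez("pics/w1.npz",T=m["pose"],K=m["intrinsics"],d=d)
for n in("tray_m_lug","tray_s_lug","tray_m","vial"):
    print(n,[(np.round(w("wrist",r["xyz"]),3).tolist(),round(r["confidence"],2)) for r in finder.find_in(n,"wrist")[:3]])
```

```text
[[0.225, -0.928, -0.297, 0.44], [-0.974, -0.215, -0.068, -0.342], [-0.0, 0.304, -0.953, 0.405], [0.0, 0.0, 0.0, 1.0]] [[309.7, 0.0, 320.3], [0.0, 309.7, 196.5], [0.0, 0.0, 1.0]] {}
tray_m_lug [([0.539, -0.632, 0.039], 0.96), ([0.423, -0.316, 0.062], 0.8)]
tray_s_lug [([0.431, -0.095, 0.049], 0.81)]
tray_m [([0.534, -0.646, 0.039], 0.88), ([0.431, -0.097, 0.046], 0.72), ([0.424, -0.326, 0.063], 0.68)]
vial [([0.426, -0.208, 0.054], 0.77)]
```

View pics/w1.png

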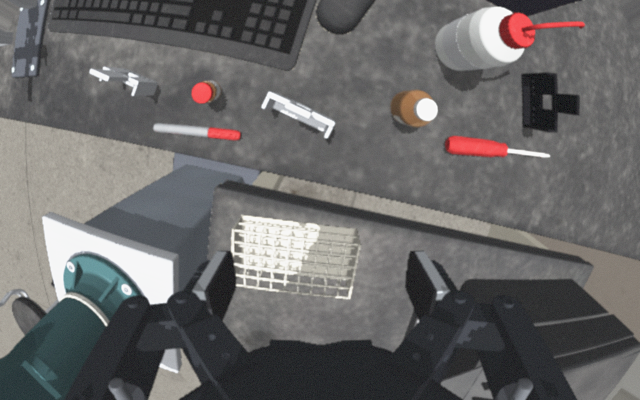

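```bash
cat >> h.py <<'E'
def wcloud():
    m=camera_model("wrist");im,d=read_camera("wrist")
    K=np.array(m["intrinsics"]);T=np.array(m["pose"])
    v,u=np.mgrid[:400,:640];a=(u-K[0,2])/K[0,0];b=(v-K[1,2])/K[1,1];r=np.hypot(a,b)+1e-9
    s=np.tan(np.minimum(r,1.5))/r
    P=np.stack([a*s*d,b*s*d,d],-1)@T[:3,:3].T+T[:3,3]
    P[(d<=0)|(r>1.4)]=np.nan
    return im,d,P
def tray(P,x,y,H,R=.06):
    q=P.reshape(-1,3);q=q[np.hypot(q[:,0]-x,q[:,1]-y)<R]
    for nm,lo,hi in(("all",.012,.2),("lug",H-.036,.2),("top",H-.006,.2)):
        s=q[(q[:,2]>lo)&(q[:,2]<hi)]
        if len(s)<5: print(nm,len(s));continue
        c,(wd,hh),an=cv2.minAreaRect(s[:,:2].astype(np.float32)*1000)
        vv=np.linalg.svd(s[:,:2]-s[:,:2].mean(0),full_matrices=False)[2][0]
        print(nm,len(s),'c',np.round(c,1),'size',round(wd,1),round(hh,1),round(an,1),'mean',s.mean(0).round(4),'yaw',round(float(np.degrees(np.arctan(-vv[0]/vv[1]))),1),'zmax',s[:,2].max().round(4))
E
python3 - <<'E'
from h import *
im,d,P=wcloud();np.save("pics/Pw1",P)
tray(P,.424,-.32,.107);tray(P,.43,-.085,.098,.06)
q=P.reshape(-1,3);s=q[(abs(q[:,0]-.42)<.1)&(abs(q[:,1]+.25)<.03)];print('table z',np.nanmedian(s[:,2]))
E
```

```text
all 830 c [ 442.2 -321.2] size 90.7 63.1 76.9 mean [ 0.4292 -0.318   0.0639] yaw -21.1 zmax 0.1093
lug 217 c [ 426.7 -322.5] size 26.3 6.6 78.7 mean [ 0.4271 -0.3231  0.1037] yaw -12.4 zmax 0.1093
top 182 c [ 426.7 -322.5] size 26.2 6.6 78.7 mean [ 0.4268 -0.3228  0.1072] yaw -12.3 zmax 0.1093
all 943 c [452.3 -84.2] size 67.7 76.6 75.6 mean [ 0.4335 -0.0896  0.0506] yaw -50.0 zmax 0.0997
lug 292 c [431.7 -79.3] size 36.1 7.5 77.2 mean [ 0.432  -0.0834  0.0865] yaw -16.2 zmax 0.0997
top 134 c [431.9 -78.6] size 34.5 7.5 77.2 mean [ 0.4321 -0.0801  0.0973] yaw -15.0 zmax 0.0997
table z 0.0009330433180802511
```

carry_out([
  [0.02, 0.01, -0.01, -0.11],
  [0.04, 0.025, -0.03, -0.22],
  [0.064, 0.036, -0.055, -0.33],
  [0.064, 0.036, -0.075, -0.431],
  [0.064, 0.036, -0.085, -0.431],
  [0.064, 0.036, -0.085, -0.431],
])

```text
time: 2.63
position: [0.4243, -0.3263, 0.1879]
ee_rot: [-3.124, 0.321, 0.008]
wrist_force: [-0.1, -0.5, 0.3]
finger_gap: 0.0857
finger_force: 0.0
```

Run:
```python
from h import *
P0=np.load("pics/Pw1.npy").reshape(-1,3)
def loc(P,c,yaw):
    a=np.radians(yaw);d=P[:,:2]-c
    return np.c_[d@[np.cos(a),np.sin(a)],d@[-np.sin(a),np.cos(a)],P[:,2]]
for n,c,y,h in(("M",(.4267,-.3225),-11.8,.063),("S",(.4318,-.079),-12.8,.054)):
    L=loc(P0,np.array(c),y);s=L[(abs(L[:,0])<.03)&(abs(L[:,1])<.045)&(L[:,2]>h-.012)&(L[:,2]<h+.008)&(abs(L[:,1])>.02)]
    print(n,np.histogram(s[:,0],np.arange(-.03,.031,.004)),s[:,1].min(),s[:,1].max())
o=manip.get_obs();print(o["position"],o["ee_rot"])
im,d,P=wcloud();tray(P,.4267,-.3225,.107)
cv2.imwrite("pics/w2.png",im[:,:,::-1])
```

```text
M (array([  0,   0,   0,  20,  35,  37,  49, 132,  55,   0,   0,   0,   0,
         0,   0]), array([-0.03 , -0.026, -0.022, -0.018, -0.014, -0.01 , -0.006, -0.002,
        0.002,  0.006,  0.01 ,  0.014,  0.018,  0.022,  0.026,  0.03 ])) -0.04062008277560398 0.0415339357919687
S (array([ 0,  0,  1, 28, 25, 25, 27, 42, 38,  0,  0,  0,  0,  0,  0]), array([-0.03 , -0.026, -0.022, -0.018, -0.014, -0.01 , -0.006, -0.002,
        0.002,  0.006,  0.01 ,  0.014,  0.018,  0.022,  0.026,  0.03 ])) -0.03346851940045279 0.03395066374360138
[ 0.42431442 -0.3262701   0.18792327] [-3.12382016  0.3210759   0.00835745]
all 3745 c [ 429.2 -320.1] size 110.4 62.3 53.8 mean [ 0.4295 -0.3228  0.094 ] yaw -15.3 zmax 0.2
lug 1718 c [ 425.3 -326.1] size 111.8 24.0 77.9 mean [ 0.4289 -0.3252  0.1515] yaw -11.8 zmax 0.2
top 1333 c [ 425.3 -326.1] size 111.8 24.0 77.9 mean [ 0.4287 -0.3259  0.1703] yaw -11.8 zmax 0.2
```

```bash
sed -i 's/,\.2)/,H+.006)/g' h.py
python3 - <<'E'
from h import *
o=manip.get_obs();print(o["position"],o["ee_rot"])
im,d,P=wcloud();tray(P,.4267,-.3225,.107)
E
```

```text
[ 0.42468004 -0.32696785  0.18933856] [-3.12474823  0.3225436   0.00484883]
all 2729 c [ 429.2 -312.4] size 101.8 58.2 45.3 mean [ 0.4297 -0.3214  0.0594] yaw -20.3 zmax 0.1091
lug 757 c [ 427.4 -322.5] size 26.5 6.9 78.3 mean [ 0.4286 -0.3228  0.0966] yaw -12.5 zmax 0.1091
top 379 c [ 427.4 -322.4] size 26.3 6.9 78.3 mean [ 0.4277 -0.3223  0.1066] yaw -12.4 zmax 0.1091
```

carry_out([
  [0.003, 0.0045, -0.03, 0],
  [0.003, 0.0045, -0.06, 0],
  [0.003, 0.0045, -0.085, 0],
  [0.003, 0.0045, -0.1, 0],
  [0.003, 0.0045, -0.106, 0],
  [0.003, 0.0045, -0.106, 0],
  [0.003, 0.0045, -0.106, 0],
], fingers=100)

```text
time: 3.32
position: [0.4296, -0.3225, 0.0855]
ee_rot: [3.124, -0.323, 0.003]
wrist_force: [-0.2, -0.9, 0.5]
finger_gap: 0.0855
finger_force: 0.0
```

carry_out([
  [0, 0, 0, 0],
  [0, 0, 0, 0],
  [0, 0, 0, 0],
  [0, 0, 0, 0],
  [0, 0, 0, 0],
  [0, 0, 0, 0],
  [0, 0, 0, 0],
  [0, 0, 0, 0],
], fingers=10, grip_force=50)

```text
time: 3.98
position: [0.4297, -0.3214, 0.0847]
ee_rot: [3.125, -0.322, 0.001]
wrist_force: [-0.2, 0.1, 4.1]
finger_gap: 0.0253
finger_force: 49.7
```

carry_out([
  [0, 0, 0.03, 0],
  [0, 0, 0.07, 0],
  [0.01, 0.03, 0.11, 0],
  [0.01, 0.06, 0.15, 0.05],
  [0.01, 0.1, 0.17, 0.1],
  [0.01, 0.14, 0.18, 0.15],
  [0.01, 0.18, 0.18, 0.2],
  [0.01, 0.22, 0.18, 0.2],
  [0.01, 0.26, 0.18, 0.2],
  [0.01, 0.3, 0.18, 0.2],
  [0, 0.34, 0.18, 0.2],
  [0, 0.36, 0.18, 0.2],
])

```text
time: 4.98
position: [0.4269, 0.0424, 0.2638]
ee_rot: [-3.141, 0.002, 0.004]
wrist_force: [0.5, 0.0, -2.5]
finger_gap: 0.0251
finger_force: 49.8
```

Run:
```python
from h import *
o=manip.get_obs();print(o["position"],o["ee_rot"],o["wrist_force"],o["finger_gap"])
im,d,P=wcloud();np.save("pics/Pw3",P)
cv2.imwrite("pics/w3.png",im[:,:,::-1])
q=P.reshape(-1,3);q=q[(q[:,1]>.12)&(q[:,1]<.32)&(q[:,0]>.35)&(q[:,0]<.65)]
def rect(s,n):
    if len(s)>5:
        c,sz,an=cv2.minAreaRect(s[:,:2].astype(np.float32)*1000);print(n,len(s),np.round(c,1),np.round(sz,1),round(an,1),'min',s.min(0).round(3),'max',s.max(0).round(3))
for a,b in((.004,.03),(.07,.1),(.1,.13),(.136,.144),(.145,.155),(.155,.165),(.165,.185),(.185,.196),(.196,.21),(.21,.25),(.25,.4)):
    rect(q[(q[:,2]>a)&(q[:,2]<b)],(a,b))
```

```text
[0.4269408  0.04240561 0.26376821] [-3.14096210e+00  2.47581813e-03  3.90432336e-03] [ 0.45808014  0.02004261 -2.47437536] 0.02508840576918188
(0.004, 0.03) 7618 [532.3 190.9] [234.4 141.8] 0.0 min [0.415 0.12  0.004] max [0.649 0.262 0.03 ]
(0.07, 0.1) 1580 [534.3 246.4] [183.2 104.3] 28.2 min [0.468 0.164 0.07 ] max [0.639 0.32  0.1  ]
(0.1, 0.13) 2000 [530.2 242.8] [176.7 102. ] 30.4 min [0.468 0.164 0.1  ] max [0.632 0.32  0.13 ]
(0.136, 0.144) 2832 [512.4 228.2] [204.1  97.9] 33.4 min [0.407 0.163 0.136] max [0.623 0.319 0.144]
(0.145, 0.155) 1324 [510.8 229.4] [202.6  96.2] 33.1 min [0.406 0.164 0.145] max [0.621 0.319 0.155]
(0.155, 0.165) 590 [538.5 242. ] [130.6  95. ] 37.9 min [0.485 0.203 0.155] max [0.619 0.32  0.165]
(0.165, 0.185) 1345 [537.1 243. ] [130.   94.8] 36.5 min [0.485 0.203 0.165] max [0.616 0.32  0.185]
(0.185, 0.196) 852 [534.2 246. ] [127.9  91.1] 34.3 min [0.484 0.203 0.185] max [0.612 0.32  0.196]
(0.196, 0.21) 867 [569.8 271.5] [39.  90.3] 33.7 min [0.56  0.242 0.196] max [0.61 0.32 0.21]
(0.21, 0.25) 2763 [588.1 280.1] [79.2 55.6] 89.8 min [0.56  0.241 0.21 ] max [0.616 0.32  0.25 ]
(0.25, 0.4) 957 [583.4 256.3] [45.9 29.8] 6.4 min [0.56  0.241 0.25 ] max [0.605 0.274 0.267]
```

View pics/w3.png

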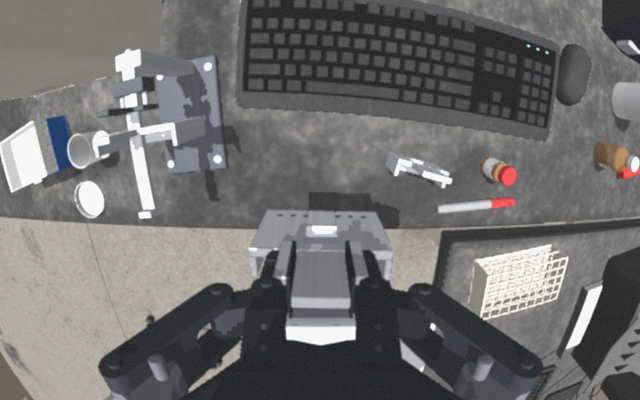

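Run:
```python
from h import *
P=np.load("pics/Pw3.npy").reshape(-1,3)
def f(n,x0,x1,y0,y1,z0,z1):
    s=P[(P[:,0]>x0)&(P[:,0]<x1)&(P[:,1]>y0)&(P[:,1]<y1)&(P[:,2]>z0)&(P[:,2]<z1)]
    if len(s)<6: print(n,len(s));return
    c,sz,an=cv2.minAreaRect(s[:,:2].astype(np.float32)*1000)
    v=np.linalg.svd(s[:,:2]-s[:,:2].mean(0),full_matrices=False)[2][0]
    print(n,len(s),'c',np.round(c,1),np.round(sz,1),round(an,1),'pca',round(float(np.degrees(np.arctan2(v[1],v[0])))%180,1),'min',s.min(0).round(4),'max',s.max(0).round(4))
f('bar',.40,.47,.15,.26,.136,.145)
f('tip',.39,.43,.15,.26,.146,.155)
f('lug',.47,.52,.19,.25,.165,.2)
f('lugtop',.47,.52,.19,.25,.188,.2)
f('shoulder',.44,.54,.14,.28,.142,.155)
f('rims',.44,.54,.14,.28,.10,.135)
f('stop?',.505,.56,.2,.28,.145,.2)
f('col',.54,.62,.2,.29,.2,.4)
f('base',.40,.62,.14,.34,.004,.03)
f('M lug',.38,.47,-.02,.1,.24,.4)
for c in("scene","top"):
    Q=np.load(f"pics/P_{c}.npy").reshape(-1,3);P=Q;print(c)
    f('bar',.40,.47,.15,.26,.13,.15);f('lug',.47,.52,.19,.25,.165,.2);f('shoulder',.44,.54,.14,.28,.10,.155);f('col',.54,.62,.2,.29,.21,.4);f('stop?',.505,.56,.2,.28,.145,.2)
```

```text
bar 858 c [438.7 229.1] [65.7 53.4] 3.5 pca 9.1 min [0.4075 0.2008 0.136 ] max [0.47   0.2576 0.1449]
tip 93 c [410.  208.5] [ 7.1 13.8] 5.9 pca 91.7 min [0.4062 0.2016 0.1462] max [0.4133 0.2156 0.1528]
lug 448 c [497.6 213.4] [27.6 19.2] 5.5 pca 8.8 min [0.4836 0.2028 0.1651] max [0.5118 0.2223 0.1941]
lugtop 145 c [487.2 212.7] [ 6.4 18.7] 3.9 pca 93.5 min [0.4836 0.2034 0.188 ] max [0.4909 0.2223 0.1941]
shoulder 1116 c [491.3 206.8] [90.9 89.1] 61.8 pca 56.9 min [0.446  0.1638 0.142 ] max [0.5384 0.2603 0.155 ]
rims 783 c [484.4 212.4] [77.7 89.7] 39.7 pca 98.5 min [0.4407 0.1637 0.1001] max [0.5383 0.2603 0.135 ]
stop? 458 c [521.3 216.4] [31.  34.4] 3.7 pca 23.3 min [0.505  0.2001 0.145 ] max [0.5376 0.2338 0.1866]
col 4181 c [586.1 263.4] [47.6 55.6] 84.7 pca 164.4 min [0.5601 0.2406 0.2   ] max [0.6159 0.2896 0.2671]
base 5957 c [517.4 239.1] [198.2 204.6] 90.0 pca 175.0 min [0.4151 0.14   0.004 ] max [0.6197 0.3382 0.0299]
M lug 43176 c [428.6  40.1] [120.   41.7] 89.2 pca 90.0 min [ 0.4073 -0.02    0.24  ] max [0.4496 0.1    0.354 ]
scene
bar 78 c [447.2 217. ] [81.6 43.8]
[... 311 characters left out ...]
4] 89.7 pca 1.4 min [0.5562 0.2452 0.2101] max [0.6196 0.2899 0.3484]
stop? 55 c [538.2 237.4] [85.2 37. ] 41.7 pca 48.3 min [0.5054 0.2036 0.1451] max [0.56   0.2796 0.1995]
top
bar 66 c [435.2 214.5] [67.  89.6] 0.8 pca 8.6 min [0.4016 0.1702 0.1318] max [0.4693 0.2597 0.1479]
lug 24 c [491.7 217.3] [28.  17.8] 8.3 pca 6.1 min [0.4774 0.2065 0.1651] max [0.5063 0.2251 0.1952]
shoulder 218 c [485.8 209.4] [87.2 88. ] 63.2 pca 175.7 min [0.4401 0.1669 0.1003] max [0.5389 0.2638 0.1537]
col 438 c [586.4 267.5] [44.3 67.2] 89.5 pca 168.8 min [0.5527 0.2453 0.2111] max [0.6198 0.2899 0.355 ]
stop? 47 c [543.1 237. ] [86.5 43.3] 61.7 pca 61.5 min [0.5052 0.2008 0.145 ] max [0.56   0.2784 0.1989]
```

```bash
python3 - <<'E'
from h import *
P=np.load("pics/Pw3.npy").reshape(-1,3)
a=np.radians(3.4);d=P[:,:2]-np.array([.410,.2085])
L=np.c_[d@[np.cos(a),np.sin(a)],d@[-np.sin(a),np.cos(a)],P[:,2]]
print('along-bar from tip; rows: x bin, n, y range, z range')
s=L[(abs(L[:,1])<.03)&(L[:,2]>.1)]
for x in np.arange(-.01,.23,.008):
    t=s[(s[:,0]>=x)&(s[:,0]<x+.008)]
    if len(t): print(round(x*1000),len(t),(t[:,1].min()*1000).round(),(t[:,1].max()*1000).round(),(np.percentile(t[:,2],[0,25,50,75,100])*1000).round())
q=P[(P[:,0]>.54)&(P[:,0]<.8)&(P[:,1]>.2)&(P[:,1]<.4)&(P[:,2]>.2)]
for y in np.arange(.2,.36,.02):
    t=q[(q[:,1]>y)&(q[:,1]<y+.02)]
    if len(t):print('y',round(y,2),len(t),t.min(0).round(3),t.max(0).round(3))
E
python3 - <<'E'
import cv2
a=cv2.imread('pics/w3.png')[30:230,0:260];cv2.imwrite('pics/w3c.png',cv2.resize(a,(780,600),interpolation=cv2.INTER_CUBIC))
E
```

```text
along-bar from tip; rows: x bin, n, y range, z range
-10 18 -6.0 6.0 [141. 149. 150. 150. 152.]
-2 179 -8.0 7.0 [133. 140. 144. 150. 153.]
6 117 -8.0 8.0 [134. 139. 140. 141. 142.]
14 125 -8.0 7.0 [132. 139. 140. 141. 142.]
22 121 -7.0 8.0 [133. 139. 140. 141. 142.]
30 125 -8.0 8.0 [132. 139. 140. 141. 142.]
38 127 -7.0 8.0 [133. 139. 140. 141. 142.]
46 128 -8.0 7.0 [132. 139. 140. 141. 142.]
54 128 -7.0 7.0 [133. 139. 140. 141. 142.]
62 130 -8.0 8.0 [133. 140. 140. 141. 142.]
70 327 -30.0 9.0 [133. 148. 160. 189. 193.]
78 367 -30.0 29.0 [101. 140. 149. 178. 194.]
86 133 -7.0 8.0 [134. 139. 140. 141. 142.]
94 450 -18.0 17.0 [117. 141. 152. 178. 187.]
102 209 -16.0 16.0 [132. 136. 139. 140. 142.]
110 332 -18.0 19.0 [122. 137. 141. 145. 147.]
118 363 -18.0 18.0 [122. 142. 145. 145. 147.]
126 154 -18.0 18.0 [122. 139. 140. 144. 146.]
134 361 -16.0 15.0 [100. 118. 137. 140. 143.]
142 367 -15.0 15.0 [100. 124. 140. 140. 143.]
150 497 -15.0 30.0 [101. 140. 168. 223. 265.]
158 1265 23.0 30.0 [106. 171. 211. 241. 267.]
166 1155 22.0 30.0 [101. 163. 206. 237. 264.]
174 1086 22.0 30.0 [100. 160. 202. 234. 260.]
182 1031 22.0 30.0 [100. 159. 200. 231. 256.]
190 847 22.0 30.0 [100. 151. 188. 217. 250.]
198 499 22.0 26.0 [101. 133. 159. 180. 217.]
206 258 21.0 26.0 [100. 117. 133. 149. 177.]
214 100 21.0 25.0 [100. 108. 115. 124. 140.]
222 6 21.0 23.0 [102. 103. 104. 107. 108.]
y 0.24 3657 [0.56  0.241 0.2  ] [0.61  0.26  0.267]
y 0.26 428 [0.56 0.26 0.2 ] [0.614 0.28  0.258]
y 0.28 176 [0.56 0.28 0.2 ] [0.616 0.3   0.248]
y 0.3 87 [0.56  0.3   0.201] [0.562 0.32  0.228]
y 0.32 41 [0.56 0.32 0.2 ] [0.562 0.339 0.216]
y 0.34 4 [0.561 0.343 0.2  ] [0.562 0.347 0.203]
```

View pics/w3c.png

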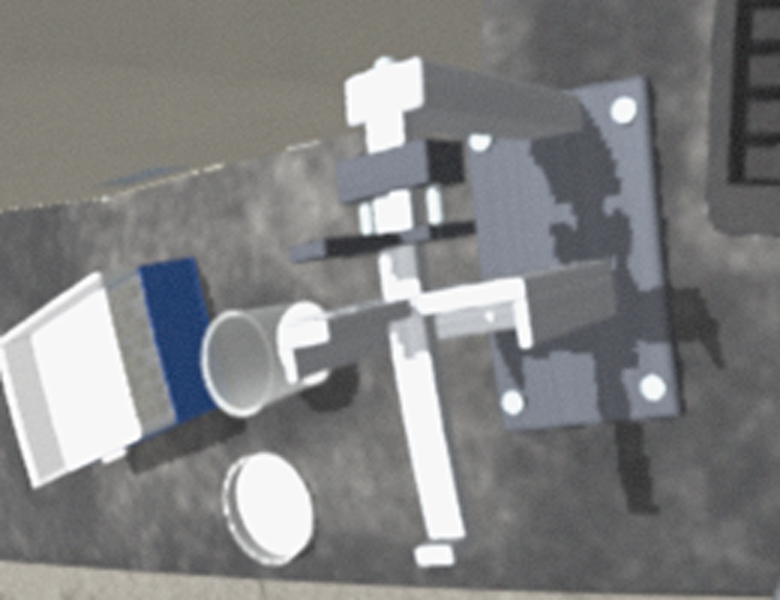

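carry_out([
  [-0.008, 0.035, 0, 0.02],
  [-0.016, 0.07, 0, 0.04],
  [-0.024, 0.105, 0, 0.062],
  [-0.033, 0.14, 0, 0.062],
  [-0.035, 0.16, -0.02, 0.062],
  [-0.035, 0.165, -0.05, 0.062],
  [-0.035, 0.165, -0.08, 0.062],
  [-0.035, 0.165, -0.08, 0.062],
  [-0.035, 0.165, -0.08, 0.062],
  [-0.035, 0.165, -0.08, 0.062],
])

```text
time: 5.87
position: [0.3947, 0.2035, 0.1849]
ee_rot: [3.14, 0.088, 0.0]
wrist_force: [-0.1, 0.4, -2.1]
finger_gap: 0.0248
finger_force: 50.0
```

Run:
```python
from h import *
o=manip.get_obs();print(o["position"],o["ee_rot"],o["wrist_force"],o["qpos"].round(2))
im,d,P=wcloud();np.save("pics/Pw4",P);cv2.imwrite("pics/w4.png",im[:,:,::-1])
P=P.reshape(-1,3);a=np.radians(3.5);dd=P[:,:2]-np.array([.410,.2085])
L=np.c_[dd@[np.cos(a),np.sin(a)],dd@[-np.sin(a),np.cos(a)],P[:,2]]
def f(n,x0,x1,y0,y1,z0,z1):
    s=L[(L[:,0]>x0)&(L[:,0]<x1)&(L[:,1]>y0)&(L[:,1]<y1)&(L[:,2]>z0)&(L[:,2]<z1)]
    if len(s)<6: print(n,len(s));return
    c,sz,an=cv2.minAreaRect(s[:,:2].astype(np.float32)*1000)
    print(n,len(s),'c',np.round(c,1),np.round(sz,1),round(an,1),'min',(s.min(0)*1000).round(1),'max',(s.max(0)*1000).round(1),'med',(np.median(s,0)*1000).round(1))
f('tip',-.01,.012,-.02,.02,.146,.157)
f('bar',.01,.06,-.015,.015,.13,.15)
f('Llugtop',.06,.09,-.03,.03,.189,.2)
f('Mlugtop',-.04,-.012,-.03,.03,.198,.213)
f('Msh+',-.045,-.005,.018,.045,.13,.168)
f('Msh-',-.045,-.005,-.045,-.018,.13,.168)
f('stop',.085,.105,-.02,.02,.155,.2)
```

```text
[0.39470337 0.20353043 0.18489813] [3.14025996e+00 8.78850905e-02 3.74927642e-04] [-0.14855556  0.43912095 -2.07877787] [-0.41  0.35 -0.21  2.27  0.14  0.54 -2.24]
tip 282 c [0.4 0.4] [13.1  6.4] 89.7 min [ -2.9  -6.2 146. ] max [  3.6   7.  152.1] med [9.000e-01 1.000e-01 1.502e+02]
bar 2090 c [35.   0.6] [50.  13.8] 0.5 min [ 10.   -6.4 138. ] max [ 59.9   7.6 142.7] med [ 35.7   0.6 140.4]
Llugtop 736 c [77.2  0.5] [ 6.6 17.9] 0.1 min [ 73.9  -8.5 189.1] max [ 80.5   9.5 194.7] med [ 77.    0.  192.3]
Mlugtop 1635 c [-18.9  -4.5] [29.5 14.2] 89.1 min [-26.2 -19.1 198. ] max [-12.   10.4 212.9] med [-15.8  -4.8 207.2]
Msh+ 1062 c [-23.9  27.3] [17.3 21.4] 86.2 min [-34.1  18.  130. ] max [-13.4  36.3 164.7] med [-14.7  29.2 156.2]
Msh- 1265 c [-25.5 -31.4] [27.  21.3] 89.4 min [-36.3 -45.  130. ] max [-14.8 -18.  165.3] med [-16.2 -37.  152.5]
stop 780 c [98.4  0.6] [14.   5.8] 87.3 min [ 95.7  -6.4 155.1] max [101.5   7.7 187.1] med [ 96.6   0.6 183.5]
```

View pics/w4.png

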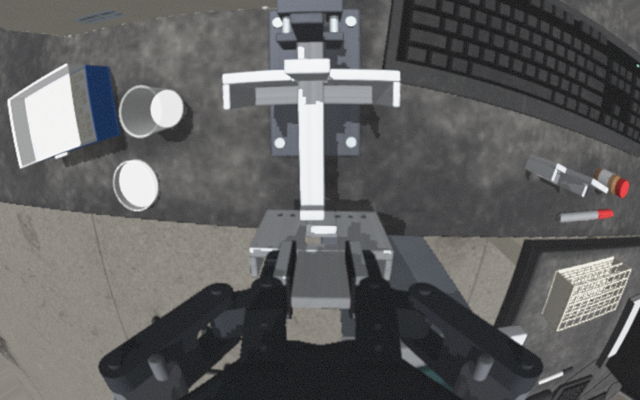

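carry_out([
  [0, 0.005, -0.001, 0.008],
  [0, 0.005, -0.001, 0.008],
  [0, 0.005, -0.001, 0.008],
  [0, 0.005, -0.001, 0.008],
])

```text
time: 6.25
position: [0.3947, 0.2091, 0.184]
ee_rot: [-3.139, -0.102, -0.002]
wrist_force: [0.4, 0.0, -0.6]
finger_gap: 0.025
finger_force: 50.0
```

```bash
cat >> h.py <<'E'
def hookview(yr=.045):
    o=manip.get_obs();print(o["time"],o["position"].round(4),o["ee_rot"].round(3),o["wrist_force"].round(2))
    im,d,P=wcloud();P=P.reshape(-1,3);a=np.radians(3.5);dd=P[:,:2]-np.array([.410,.2085])
    return im,np.c_[dd@[np.cos(a),np.sin(a)],dd@[-np.sin(a),np.cos(a)],P[:,2]]
def f(L,n,x0,x1,y0,y1,z0,z1):
    s=L[(L[:,0]>x0)&(L[:,0]<x1)&(L[:,1]>y0)&(L[:,1]<y1)&(L[:,2]>z0)&(L[:,2]<z1)]
    if len(s)<6: print(n,len(s));return
    c,sz,an=cv2.minAreaRect(s[:,:2].astype(np.float32)*1000)
    print(n,len(s),'c',np.round(c,1),np.round(sz,1),round(an,1),'min',(s.min(0)*1000).round(1),'max',(s.max(0)*1000).round(1),'med',(np.median(s,0)*1000).round(1))
E
python3 - <<'E'
from h import *
im,L=hookview()
f(L,'tip',-.01,.012,-.02,.02,.146,.157)
f(L,'bar',.01,.06,-.015,.015,.13,.15)
f(L,'Msh',-.020,-.005,-.048,.048,.157,.168)
f(L,'Mall',-.045,-.005,-.048,.048,.13,.168)
E
```

```text
6.25 [0.3947 0.2091 0.184 ] [-3.139e+00 -1.020e-01 -2.000e-03] [ 0.43  0.04 -0.62]
tip 283 c [0.3 0.3] [ 6.4 13.2] 0.4 min [ -2.9  -6.3 146.1] max [  3.5   6.9 152.3] med [9.0e-01 1.0e-01 1.5e+02]
bar 2095 c [34.8  0.4] [49.6 13.9] 0.2 min [ 10.   -6.5 138.1] max [ 59.7   7.5 142.7] med [ 36.    0.3 140.4]
Msh 1042 c [-17.2   0.8] [80.4  6.6] 89.2 min [-20.  -39.4 157. ] max [-13.3  40.9 167.9] med [-15.1   1.9 162.2]
Mall 3273 c [-24.2   1.1] [81.7 20.8] 89.0 min [-35.3 -39.8 130. ] max [-13.3  42.  167.9] med [-15.1   1.1 154.3]
```

carry_out([
  [0.006, 0.0, 0, 0],
  [0.012, 0.0004, 0, 0],
  [0.018, 0.0008, 0, 0],
  [0.024, 0.0012, 0, 0],
  [0.03, 0.0016, 0, 0],
  [0.037, 0.002, 0, 0],
  [0.044, 0.0024, 0, 0],
  [0.047, 0.0027, 0, 0],
  [0.047, 0.0027, 0, 0],
  [0.047, 0.0027, 0, 0],
])

```text
time: 7.13
position: [0.4413, 0.2115, 0.1832]
ee_rot: [3.14, 0.101, -0.001]
wrist_force: [-1.6, 0.3, -2.1]
finger_gap: 0.0253
finger_force: 50.0
```

carry_out([
  [0, 0, -0.004, 0],
  [0, 0, -0.008, 0],
  [0, 0, -0.011, 0],
  [0, 0, -0.0125, 0],
  [0, 0, -0.0125, 0],
  [0, 0, -0.0125, 0],
])

```text
time: 7.63
position: [0.4411, 0.2116, 0.1706]
ee_rot: [3.14, 0.102, -0.001]
wrist_force: [0.6, -1.1, -1.5]
finger_gap: 0.025
finger_force: 50.0
```

Run:
```python
from h import *
im,L=hookview()
f(L,'bar',.042,.06,-.015,.015,.13,.15)
f(L,'Msh',.02,.045,-.048,.048,.144,.158)
f(L,'Lsh',.07,.085,-.06,.06,.140,.155)
f(L,'Lall',.05,.085,-.06,.06,.10,.155)
f(L,'Llug',.07,.085,-.03,.03,.189,.2)
```

```text
7.6333 [0.4411 0.2116 0.1706] [ 3.14e+00  1.02e-01 -1.00e-03] [ 0.56 -1.13 -1.49]
bar 628 c [49.5  0.3] [14.9 13.5] 0.3 min [ 42.   -6.5 138.3] max [ 56.9   7.  142. ] med [ 49.5   0.3 140.4]
Msh 1322 c [26.6  0.3] [13. 81.] 0.1 min [ 20.  -40.2 144. ] max [ 33.1  40.8 158. ] med [ 31.2   1.3 149.2]
Lsh 2696 c [77.5  0.1] [95.8 14.8] 90.0 min [ 70.  -47.8 140. ] max [ 84.9  48.  154.9] med [ 78.8   0.5 148. ]
Lall 5262 c [67.5  0.2] [96.  34.9] 89.6 min [ 50.  -47.8 100. ] max [ 85.   48.3 154.9] med [ 79.6   0.3 143.2]
Llug 859 c [77.5  0. ] [ 6.9 18. ] 0.7 min [ 74.  -9. 189.] max [ 80.9   9.  194.2] med [ 77.8   0.2 192.2]
```

carry_out([
  [0.005, 0.0003, 0, 0],
  [0.01, 0.0006, 0, 0],
  [0.015, 0.001, 0, 0],
  [0.02, 0.0013, 0, 0],
  [0.025, 0.0016, 0, 0],
  [0.03, 0.0019, 0, 0],
  [0.034, 0.0022, 0, 0],
  [0.038, 0.0024, 0, 0],
  [0.038, 0.0024, 0, 0],
])

```text
time: 8.43
position: [0.4805, 0.2141, 0.1709]
ee_rot: [-3.14, -0.101, -0.002]
wrist_force: [1.1, -0.1, -2.2]
finger_gap: 0.0251
finger_force: 50.0
```

carry_out([
  [0.001, 0, 0, 0],
  [0.002, 0.0001, 0, 0],
  [0.003, 0.0002, 0, 0],
  [0.004, 0.0003, 0, 0],
  [0.005, 0.0003, 0, 0],
  [0.006, 0.0004, 0, 0],
  [0.007, 0.0004, 0, 0],
  [0.008, 0.0005, 0, 0],
])

```text
time: 9.1
position: [0.4861, 0.2143, 0.1706]
ee_rot: [3.139, 0.102, -0.004]
wrist_force: [-3.4, 0.2, -0.9]
finger_gap: 0.0252
finger_force: 50.2
```

Run:
```python
from h import *
im,L=hookview();cv2.imwrite("pics/w5.png",im[:,:,::-1])
f(L,'Msh',.06,.0785,-.042,.042,.144,.158)
f(L,'Llug',.07,.095,-.03,.03,.189,.2)
f(L,'Lsh',.06,.095,-.06,.06,.140,.155)
f(L,'stop',.088,.105,-.02,.02,.155,.2)
```

```text
9.1 [0.4861 0.2143 0.1706] [ 3.139  0.102 -0.004] [-3.37  0.2  -0.86]
Msh 1003 c [69.3  0. ] [18.4 83.8] 0.0 min [ 60.1 -41.9 144. ] max [ 78.5  41.9 158. ] med [ 75.1 -10.2 149. ]
Llug 2425 c [80.4 -0. ] [20.5 59.5] 0.1 min [ 70.1 -29.8 189. ] max [ 90.7  29.7 200. ] med [ 7.950e+01 -1.000e-01  1.932e+02]
Lsh 3000 c [71.5  0.3] [96.2 23.9] 89.3 min [ 60.1 -47.9 140. ] max [ 84.   48.3 154.9] med [ 78.8  10.3 148.1]
stop 1969 c [95.1  0.1] [14.3 39.9] 0.0 min [ 88.  -19.9 155. ] max [102.3  20.  200. ] med [ 98.8   0.3 180.5]
```

carry_out([
  [0.001, 0.0001, 0, 0],
  [0.002, 0.0001, 0, 0],
  [0.003, 0.0002, 0, 0],
  [0.004, 0.0003, 0, 0],
  [0.005, 0.0003, 0, 0],
  [0.006, 0.0004, 0, 0],
  [0.007, 0.0004, 0, 0],
  [0.008, 0.0005, 0, 0],
  [0.009, 0.0005, 0, 0],
])

```text
time: 9.9
position: [0.4964, 0.215, 0.1708]
ee_rot: [-3.14, -0.102, 0.0]
wrist_force: [-1.9, 0.1, -2.7]
finger_gap: 0.0247
finger_force: 50.1
```

carry_out([
  [0.0005, 0, 0, 0],
  [0.001, 0, 0, 0],
  [0.0015, 0.0001, 0, 0],
  [0.002, 0.0001, 0, 0],
])

```text
time: 10.23
position: [0.4981, 0.2151, 0.1708]
ee_rot: [3.14, 0.102, -0.001]
wrist_force: [-2.1, 0.0, -1.6]
finger_gap: 0.0252
finger_force: 50.1
```

carry_out([
  [0.0005, 0, 0, 0],
  [0.001, 0, 0, 0],
  [0.0015, 0.0001, 0, 0],
  [0.0015, 0.0001, 0, 0],
])

```text
time: 10.57
position: [0.4996, 0.2152, 0.1708]
ee_rot: [3.14, 0.102, -0.001]
wrist_force: [-1.7, -0.7, -1.4]
finger_gap: 0.025
finger_force: 50.1
```

carry_out([
  [0.0005, 0, 0, 0],
  [0.001, 0, 0, 0],
  [0.001, 0, 0, 0],
])

```text
time: 10.82
position: [0.5, 0.2152, 0.1708]
ee_rot: [3.139, 0.102, -0.003]
wrist_force: [-4.0, -0.5, 1.7]
finger_gap: 0.0253
finger_force: 50.4
```

carry_out([
  [0.0005, 0, 0, 0],
  [0.0005, 0, 0, 0],
  [0.0005, 0, 0, 0],
])

```text
time: 11.07
position: [0.5002, 0.2152, 0.1707]
ee_rot: [3.139, 0.103, -0.003]
wrist_force: [-6.4, -0.0, 1.9]
finger_gap: 0.0251
finger_force: 50.4
```

carry_out([
  [0.0005, 0, 0, 0],
  [0.0005, 0, 0, 0],
  [0.0005, 0, 0, 0],
])

```text
time: 11.32
position: [0.5003, 0.2152, 0.1707]
ee_rot: [3.139, 0.103, -0.004]
wrist_force: [-6.1, -0.8, 2.4]
finger_gap: 0.025
finger_force: 50.5
```

carry_out([
  [0.0005, 0, 0, 0],
  [0.001, 0, 0, 0],
  [0.001, 0, 0, 0],
  [0.001, 0, 0, 0],
])

```text
time: 11.65
position: [0.5006, 0.2152, 0.1706]
ee_rot: [3.139, 0.103, -0.006]
wrist_force: [-6.8, 0.1, 2.7]
finger_gap: 0.0247
finger_force: 50.5
```

Run:
```python
from h import *
im,L=hookview();o=manip.get_obs();print(o["moment"])
cv2.imwrite("pics/w6.png",cv2.resize(im[0:300,170:470,::-1],(600,600),interpolation=cv2.INTER_CUBIC))
```

```text
11.65 [0.5006 0.2152 0.1706] [ 3.139  0.103 -0.006] [-6.79  0.12  2.75]
[0.04973902 1.5549797  0.03619396]
```

View pics/w6.png

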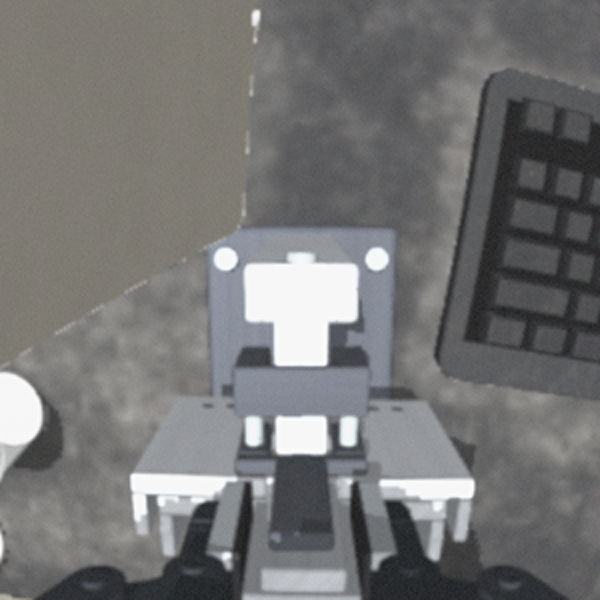

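carry_out([
  [0.0005, 0, 0, 0],
  [0.001, 0, 0, 0],
  [0.0015, 0, 0, 0],
  [0.0015, 0, 0, 0],
  [0.0015, 0, 0, 0],
])

```text
time: 12.12
position: [0.501, 0.2152, 0.1704]
ee_rot: [3.138, 0.104, -0.009]
wrist_force: [-8.4, 0.6, 3.9]
finger_gap: 0.025
finger_force: 50.7
```

carry_out([
  [0.0006, 0, 0, 0],
  [0.0012, 0, 0.0004, 0],
  [0.0016, 0, 0.0004, 0],
  [0.0016, 0, 0.0004, 0],
  [0.0016, 0, 0.0004, 0],
  [0.0016, 0, 0.0004, 0],
  [0.0016, 0, 0.0004, 0],
  [0.0016, 0, 0.0004, 0],
  [0.0016, 0, 0.0004, 0],
])

```text
time: 12.87
position: [0.5015, 0.2152, 0.1704]
ee_rot: [3.138, 0.104, -0.013]
wrist_force: [-10.0, 0.6, 3.1]
finger_gap: 0.0249
finger_force: 50.4
```

Run:
```python
from h import *
im,L=hookview()
f(L,'Lsh',.085,.1,-.06,.06,.140,.155)
f(L,'Llug',.088,.1,-.012,.012,.180,.2)
f(L,'all lugs top',.07,.1,-.0085,.0085,.188,.198)
f(L,'Mrim L',.07,.1,-.06,.06,.10,.155)
```

```text
12.8667 [0.5015 0.2152 0.1704] [ 3.138  0.104 -0.013] [-10.03   0.63   3.07]
Lsh 2535 c [92.5  0.1] [96.1 15. ] 90.0 min [ 85.  -47.9 140. ] max [100.   48.2 154.9] med [ 95.5   9.4 148. ]
Llug 1776 c [94. -0.] [24. 12.] 89.9 min [ 88.  -12.  180.1] max [100.   12.  195.5] med [ 94.4  -0.5 192. ]
all lugs top 1164 c [92.6 -0. ] [16.8 14.2] 89.7 min [ 85.5  -8.5 188. ] max [ 99.6   8.4 195.3] med [ 9.390e+01 -1.000e-01  1.925e+02]
Mrim L 5373 c [86.2  0.1] [96.5 27.8] 89.0 min [ 71.7 -48.  100. ] max [100.   48.2 154.9] med [ 96.9  -7.4 143.9]
```

carry_out([
  [0, 0, 0, 0],
  [-0.001, 0, 0, 0],
  [-0.002, 0, 0, 0],
  [-0.004, 0, 0, 0],
  [-0.005, 0, 0.005, 0],
  [-0.005, 0, 0.02, 0],
  [-0.005, 0, 0.05, 0],
  [-0.005, 0, 0.09, 0],
  [-0.02, -0.02, 0.12, 0],
  [-0.04, -0.05, 0.12, 0],
  [-0.05, -0.08, 0.12, 0],
  [-0.05, -0.08, 0.12, 0],
], fingers=65)

```text
time: 13.92
position: [0.4534, 0.1286, 0.2918]
ee_rot: [3.136, 0.091, -0.002]
wrist_force: [0.1, -0.4, -0.1]
finger_gap: 0.0555
finger_force: 0.0
```

Run:
```python
from h import *
im,L=hookview();np.save("pics/L7",L)
cv2.imwrite("pics/w7.png",cv2.resize(im[0:300,:400,::-1],(800,600),interpolation=cv2.INTER_CUBIC))
f(L,'lugs top',.07,.11,-.02,.02,.189,.2)
f(L,'Mlug edges',.07,.11,.0105,.02,.170,.2)
f(L,'Mlug edges',.07,.11,-.02,-.0105,.170,.2)
f(L,'nest',.06,.098,-.06,.06,.10,.155)
```

```text
13.9167 [0.4534 0.1286 0.2918] [ 3.136e+00  9.100e-02 -2.000e-03] [ 0.09 -0.41 -0.05]
lugs top 419 c [90.2 -0.1] [12.1 26.7] 0.9 min [ 84.1 -13.5 189.1] max [ 96.3  13.1 194.4] med [ 89.4  -1.  192.2]
Mlug edges 22 c [87.3 11.7] [2.4 5.7] 83.3 min [ 84.4  10.5 187.1] max [ 90.1  13.1 193.6] med [ 87.2  11.3 192.4]
Mlug edges 82 c [ 87.8 -12. ] [3. 6.] 89.0 min [ 84.8 -13.6 170.3] max [ 90.8 -10.5 193.4] med [ 88.1 -12.7 185.4]
nest 1837 c [78.9 -0.4] [37.8 96.8] 0.4 min [ 60.  -48.6 100.1] max [ 97.9  48.  154.6] med [ 87.4 -13.5 147.2]
```

View pics/w7.png

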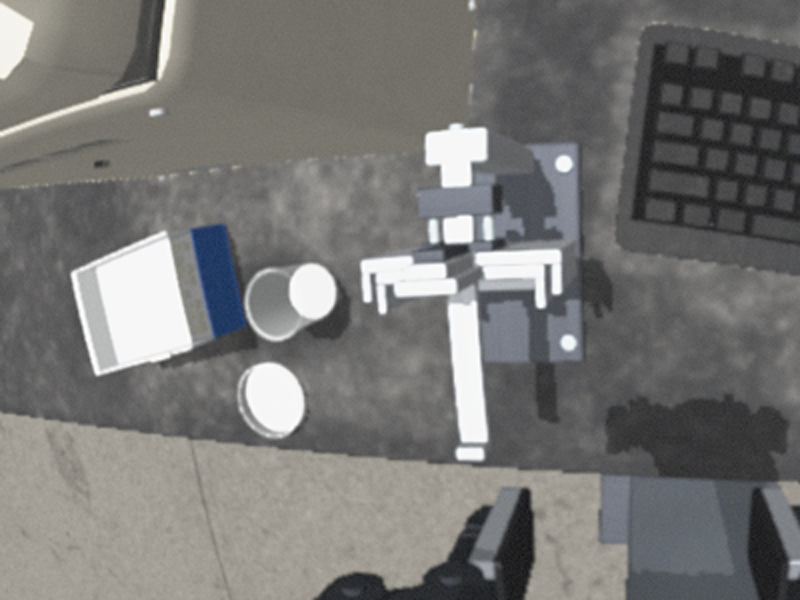

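carry_out([
  [-0.002, -0.03, 0, -0.07],
  [-0.004, -0.07, 0, -0.14],
  [-0.01, -0.11, 0, -0.21],
  [-0.014, -0.15, -0.02, -0.281],
  [-0.018, -0.19, -0.05, -0.281],
  [-0.021, -0.208, -0.08, -0.281],
  [-0.021, -0.208, -0.1, -0.281],
  [-0.021, -0.208, -0.105, -0.281],
  [-0.021, -0.208, -0.105, -0.281],
], fingers=100)

```text
time: 14.72
position: [0.4348, -0.0722, 0.1851]
ee_rot: [-3.123, 0.338, 0.004]
wrist_force: [0.4, 1.2, 0.5]
finger_gap: 0.0854
finger_force: 0.0
```

Run:
```python
from h import *
o=manip.get_obs();print(o["position"],o["ee_rot"],2*np.degrees(np.arctan(o["ee_rot"][1]/o["ee_rot"][0])))
im,d,P=wcloud();tray(P,.432,-.08,.098)
```

```text
[ 0.43484762 -0.07221125  0.18513916] [-3.12287391  0.33841736  0.00426557] -12.36970562370276
all 2595 c [452.4 -81.6] size 67.3 79.1 79.9 mean [ 0.4401 -0.079   0.0539] yaw -76.4 zmax 0.1001
lug 948 c [432.2 -78.1] size 34.3 7.0 76.7 mean [ 0.4337 -0.0784  0.0868] yaw -13.2 zmax 0.1001
top 465 c [432.3 -78.2] size 33.7 6.9 77.9 mean [ 0.4329 -0.078   0.0972] yaw -13.0 zmax 0.1001
```

carry_out([
  [-0.003, -0.006, -0.03, -0.01],
  [-0.003, -0.006, -0.06, -0.01],
  [-0.003, -0.006, -0.085, -0.01],
  [-0.003, -0.006, -0.102, -0.01],
  [-0.003, -0.006, -0.11, -0.01],
  [-0.003, -0.006, -0.11, -0.01],
  [-0.003, -0.006, -0.11, -0.01],
])

```text
time: 15.35
position: [0.4334, -0.078, 0.0771]
ee_rot: [-3.121, 0.352, -0.003]
wrist_force: [1.0, -0.4, 1.1]
finger_gap: 0.0853
finger_force: 0.0
```

carry_out([
  [0, 0, 0, 0],
  [0, 0, 0, 0],
  [0, 0, 0, 0],
  [0, 0, 0, 0],
  [0, 0, 0, 0],
  [0, 0, 0, 0],
  [0, 0, 0, 0],
], fingers=20, grip_force=50)

```text
time: 15.93
position: [0.4325, -0.0788, 0.0769]
ee_rot: [-3.121, 0.355, -0.002]
wrist_force: [-0.7, 0.7, 8.3]
finger_gap: 0.033
finger_force: 48.9
```

carry_out([
  [0, 0, 0.03, 0],
  [0, 0, 0.07, 0],
  [0.005, 0, 0.11, 0.05],
  [0.008, 0.03, 0.15, 0.1],
  [0.008, 0.07, 0.17, 0.15],
  [0.008, 0.11, 0.18, 0.2],
  [0, 0.15, 0.18, 0.25],
  [-0.012, 0.19, 0.18, 0.29],
  [-0.025, 0.23, 0.18, 0.29],
  [-0.038, 0.265, 0.18, 0.29],
  [-0.0425, 0.286, 0.17, 0.29],
  [-0.0425, 0.286, 0.15, 0.29],
])

```text
time: 16.93
position: [0.3891, 0.2149, 0.2281]
ee_rot: [-3.132, -0.115, -0.009]
wrist_force: [1.8, 0.1, -1.8]
finger_gap: 0.0335
finger_force: 50.6
```

carry_out([
  [0, 0, -0.02, 0],
  [0, 0, -0.042, 0],
  [0, 0, -0.042, 0],
  [0, 0, -0.042, 0],
  [0, 0, -0.042, 0],
])

```text
time: 17.35
position: [0.3897, 0.2071, 0.1848]
ee_rot: [-3.14, -0.1, -0.001]
wrist_force: [0.8, 0.3, -1.4]
finger_gap: 0.0331
finger_force: 50.6
```

Run:
```python
from h import *
im,L=hookview();o=manip.get_obs();print(2*np.degrees(np.arctan(o["ee_rot"][1]/o["ee_rot"][0])))
f(L,'tip',-.01,.012,-.02,.02,.146,.157)
f(L,'bar',.01,.06,-.015,.015,.13,.15)
f(L,'Ssh',-.030,-.008,-.048,.048,.154,.168)
f(L,'Sall',-.045,-.008,-.048,.048,.13,.168)
f(L,'Mlug',.07,.0895,-.03,.03,.189,.2)
f(L,'nest',.065,.098,-.06,.06,.10,.155)
```

```text
17.35 [0.3897 0.2071 0.1848] [-3.14e+00 -1.00e-01 -1.00e-03] [ 0.8   0.27 -1.39]
3.625028526756257
tip 307 c [-0.   0.4] [14.2  7.2] 89.5 min [ -3.6  -6.7 146.1] max [  3.6   7.5 151.9] med [6.000e-01 1.000e-01 1.501e+02]
bar 2188 c [34.7  0.5] [49.6 14.3] 0.6 min [ 10.   -6.8 138. ] max [ 59.5   7.6 142.5] med [ 35.3   0.2 140.4]
Ssh 1000 c [-19.7  -0.3] [65.6  4.7] 89.9 min [-22.1 -33.  154. ] max [-17.3  32.5 168. ] med [-18.4   0.6 161.1]
Sall 2165 c [-20.4  -0.4] [65.8  6.1] 89.4 min [-23.4 -33.3 130. ] max [-17.2  32.5 168. ] med [-18.4   0.6 152.3]
Mlug 948 c [86.6 -0.1] [25.9  5.7] 89.9 min [ 83.8 -13.  189. ] max [ 89.5  12.9 195.1] med [8.650e+01 1.000e-01 1.923e+02]
nest 6031 c [81.1  0. ] [96.3 32.4] 88.8 min [ 65.  -48.2 100. ] max [ 97.7  47.9 154.8] med [ 84.4   0.3 146.8]
```

carry_out([
  [0.005, 0.001, 0, 0],
  [0.011, 0.0014, 0, 0],
  [0.018, 0.0018, 0, 0],
  [0.024, 0.0022, 0, 0],
  [0.03, 0.0026, 0, 0],
  [0.036, 0.003, 0, 0],
  [0.043, 0.0034, 0, 0],
  [0.05, 0.0038, 0, 0],
  [0.05, 0.0038, 0, 0],
  [0.05, 0.0038, 0, 0],
])

```text
time: 18.23
position: [0.4398, 0.211, 0.1841]
ee_rot: [-3.14, -0.099, 0.0]
wrist_force: [0.6, -0.4, -1.6]
finger_gap: 0.0328
finger_force: 50.6
```

carry_out([
  [0, 0, -0.004, 0],
  [0, 0, -0.008, 0],
  [0, 0, -0.011, 0],
  [0, 0, -0.013, 0],
  [0, 0, -0.013, 0],
  [0, 0, -0.013, 0],
])

```text
time: 18.73
position: [0.4392, 0.211, 0.171]
ee_rot: [3.14, 0.101, -0.0]
wrist_force: [-0.1, -0.6, -1.8]
finger_gap: 0.0328
finger_force: 50.8
```

Run:
```python
from h import *
im,L=hookview()
f(L,'bar',.042,.06,-.015,.015,.13,.15)
f(L,'Ssh',.02,.042,-.04,.04,.144,.155)
f(L,'Mlug',.07,.0895,-.03,.03,.189,.2)
f(L,'Mrim',.068,.075,-.06,.06,.10,.148)
```

```text
18.7333 [0.4392 0.211  0.171 ] [ 3.14   0.101 -0.   ] [-0.14 -0.62 -1.78]
bar 795 c [51.   0.8] [18. 14.] 0.4 min [ 42.   -6.3 138.4] max [ 60.    7.7 142.3] med [ 51.3   0.4 140.4]
Ssh 750 c [29.9  0.6] [ 4.8 65.5] 0.0 min [ 27.5 -32.1 144. ] max [ 32.3  33.4 155. ] med [ 31.3   1.4 148.4]
Mlug 1035 c [86.7  0. ] [ 5.6 25.9] 0.1 min [ 83.9 -12.9 189.9] max [ 89.5  13.  194.5] med [8.700e+01 1.000e-01 1.923e+02]
Mrim 488 c [71.5  0.2] [80.9  6.9] 90.0 min [ 68.  -40.3 100.5] max [ 75.   40.7 148. ] med [ 71.9   1.  140.1]
```

carry_out([
  [0.005, 0.0002, 0, 0],
  [0.01, 0.0004, 0, 0],
  [0.016, 0.0007, 0, 0],
  [0.022, 0.001, 0, 0],
  [0.028, 0.0014, 0, 0],
  [0.034, 0.0018, 0, 0],
  [0.04, 0.0022, 0, 0],
  [0.044, 0.0024, 0, 0],
  [0.047, 0.0026, 0, 0],
  [0.047, 0.0026, 0, 0],
])

```text
time: 19.62
position: [0.4873, 0.2137, 0.1712]
ee_rot: [-3.14, -0.099, -0.001]
wrist_force: [0.1, -0.5, -1.6]
finger_gap: 0.0334
finger_force: 50.7
```

carry_out([
  [0.0006, 0, 0, 0],
  [0.0012, 0.0001, 0, 0],
  [0.0018, 0.0001, 0, 0],
  [0.0024, 0.0001, 0, 0],
  [0.003, 0.0002, 0, 0],
  [0.003, 0.0002, 0, 0],
])

```text
time: 20.12
position: [0.4895, 0.2138, 0.1713]
ee_rot: [-3.14, -0.1, -0.0]
wrist_force: [-0.2, -0.2, -2.0]
finger_gap: 0.0332
finger_force: 50.7
```

carry_out([
  [0.0005, 0, 0, 0],
  [0.001, 0, 0, 0],
  [0.0015, 0.0001, 0, 0],
  [0.0015, 0.0001, 0, 0],
])

```text
time: 20.45
position: [0.4911, 0.2139, 0.1712]
ee_rot: [-3.14, -0.1, -0.0]
wrist_force: [0.3, -0.3, -1.4]
finger_gap: 0.033
finger_force: 50.7
```

carry_out([
  [0.0005, 0, 0, 0],
  [0.001, 0, 0, 0],
  [0.0015, 0.0001, 0, 0],
  [0.0015, 0.0001, 0, 0],
])

```text
time: 20.78
position: [0.4921, 0.2139, 0.1711]
ee_rot: [3.14, 0.1, -0.001]
wrist_force: [-0.3, -1.0, -0.9]
finger_gap: 0.0327
finger_force: 50.6
```

carry_out([
  [0.0005, 0, 0, 0],
  [0.001, 0, 0, 0],
  [0.001, 0, 0, 0],
])

```text
time: 21.03
position: [0.4922, 0.2139, 0.171]
ee_rot: [3.139, 0.101, -0.004]
wrist_force: [-3.5, 0.4, 0.2]
finger_gap: 0.0329
finger_force: 50.7
```

carry_out([
  [0.0005, 0, 0, 0],
  [0.001, 0, 0, 0],
  [0.0015, 0, 0, 0],
  [0.0015, 0, 0, 0],
])

```text
time: 21.37
position: [0.4925, 0.2139, 0.1709]
ee_rot: [3.139, 0.101, -0.007]
wrist_force: [-7.3, 0.6, 1.4]
finger_gap: 0.0331
finger_force: 51.0
```

carry_out([
  [0.0005, 0, 0, 0],
  [0.001, 0, 0, 0],
  [0.001, 0, 0, 0],
])

```text
time: 21.62
position: [0.4927, 0.2139, 0.1709]
ee_rot: [3.138, 0.102, -0.009]
wrist_force: [-8.6, 1.2, 3.3]
finger_gap: 0.033
finger_force: 51.2
```

Run:
```python
from h import *
im,L=hookview()
f(L,'lugs',.07,.1,-.0085,.0085,.188,.198)
f(L,'L+M back',.085,.1,-.06,.06,.140,.155)
f(L,'Mlugtop',.083,.0905,-.014,.014,.188,.198)
```

```text
21.6167 [0.4927 0.2139 0.1709] [ 3.138  0.102 -0.009] [-8.64  1.17  3.31]
lugs 1597 c [88.4 -0. ] [19.5 17. ] 0.2 min [ 78.7  -8.5 188. ] max [ 98.2   8.5 194.4] med [ 90.3  -0.  192.2]
L+M back 3225 c [92.5  0.1] [15.  95.8] 0.0 min [ 85.  -47.8 140. ] max [100.   48.  154.9] med [ 93.5   8.5 148.1]
Mlugtop 955 c [86.8 -0. ] [ 7.5 28. ] 0.0 min [ 83.  -14.  188.1] max [ 90.5  14.  194.4] med [ 86.7  -0.  192.3]
```

carry_out([
  [0.0006, 0, 0, 0],
  [0.001, 0, 0, 0],
  [0.001, 0, 0, 0],
  [0.001, 0, 0, 0],
  [0.001, 0, 0, 0],
  [0.001, 0, 0, 0],
  [0.001, 0, 0, 0],
  [0.001, 0, 0, 0],
  [0.001, 0, 0, 0],
])

```text
time: 22.42
position: [0.4929, 0.2139, 0.1708]
ee_rot: [3.138, 0.102, -0.012]
wrist_force: [-9.3, 0.3, 5.3]
finger_gap: 0.0334
finger_force: 51.3
```

carry_out([
  [0.0006, 0, 0.0003, 0],
  [0.0012, 0, 0.0006, 0],
  [0.0012, 0, 0.0006, 0],
  [0.0012, 0, 0.0006, 0],
  [0.0012, 0, 0.0006, 0],
  [0.0012, 0, 0.0006, 0],
  [0.0012, 0, 0.0006, 0],
])

```text
time: 23.0
position: [0.4935, 0.2138, 0.1709]
ee_rot: [3.138, 0.103, -0.013]
wrist_force: [-9.2, 1.1, 2.0]
finger_gap: 0.0333
finger_force: 50.8
```

carry_out([
  [0.0005, 0, 0, 0],
  [0.001, 0, 0.0002, 0],
  [0.0012, 0, 0.0002, 0],
  [0.0012, 0, 0.0002, 0],
  [0.0012, 0, 0.0002, 0],
  [0.0012, 0, 0.0002, 0],
  [0.0012, 0, 0.0002, 0],
  [0.0012, 0, 0.0002, 0],
])

```text
time: 23.67
position: [0.4937, 0.2139, 0.1709]
ee_rot: [3.137, 0.103, -0.016]
wrist_force: [-9.4, 1.3, 3.1]
finger_gap: 0.0332
finger_force: 50.9
```

carry_out([
  [0, 0, 0, 0],
  [-0.001, 0, 0, 0],
  [-0.002, 0, 0, 0],
  [-0.004, 0, 0, 0],
  [-0.005, 0, 0.005, 0],
  [-0.005, 0, 0.02, 0],
  [-0.005, 0, 0.05, 0],
  [-0.005, 0, 0.09, 0],
  [-0.02, -0.02, 0.12, 0],
  [-0.04, -0.05, 0.12, 0],
  [-0.05, -0.08, 0.12, 0],
  [-0.05, -0.08, 0.12, 0],
], fingers=70)

```text
time: 24.67
position: [0.4467, 0.1275, 0.2925]
ee_rot: [3.136, 0.089, -0.002]
wrist_force: [-0.4, -0.1, 0.2]
finger_gap: 0.0601
finger_force: 0.0
```

Run:
```python
from h import *
im,L=hookview()
cv2.imwrite("pics/w8.png",cv2.resize(im[60:210,150:350,::-1],(800,600),interpolation=cv2.INTER_CUBIC))
f(L,'lugs top',.07,.11,-.0085,.0085,.189,.2)
f(L,'S edges',.07,.11,.0135,.02,.170,.2)
f(L,'S edges',.07,.11,-.02,-.0135,.170,.2)
f(L,'M edges',.07,.11,-.0125,-.0095,.189,.2)
f(L,'nest',.055,.101,-.06,.06,.10,.155)
```

```text
24.6667 [0.4467 0.1275 0.2925] [ 3.136e+00  8.900e-02 -2.000e-03] [-0.38 -0.1   0.17]
lugs top 473 c [88.3 -0. ] [16.9 18.1] 89.8 min [ 79.2  -8.5 190.1] max [ 97.3   8.4 194.1] med [ 88.3  -0.4 192.3]
S edges 26 c [82.2 15.2] [3.1 5.6] 87.6 min [ 79.4  13.5 190.6] max [ 84.9  16.8 194. ] med [ 81.8  14.4 192.2]
S edges 98 c [ 82.2 -15.9] [6.1 4.1] 1.1 min [ 79.2 -17.9 170.1] max [ 85.2 -13.7 193.4] med [ 82.6 -16.8 187.7]
M edges 58 c [ 87.5 -11. ] [17.   2.9] 0.4 min [ 79.  -12.5 191. ] max [ 96.   -9.5 194. ] med [ 85.2 -11.  192.2]
nest 2107 c [77.8 -1.3] [45.7 96.8] 3.6 min [ 55.1 -48.7 100.3] max [101.   47.8 154.8] med [ 85.8 -18.1 147.5]
```

View pics/w8.png

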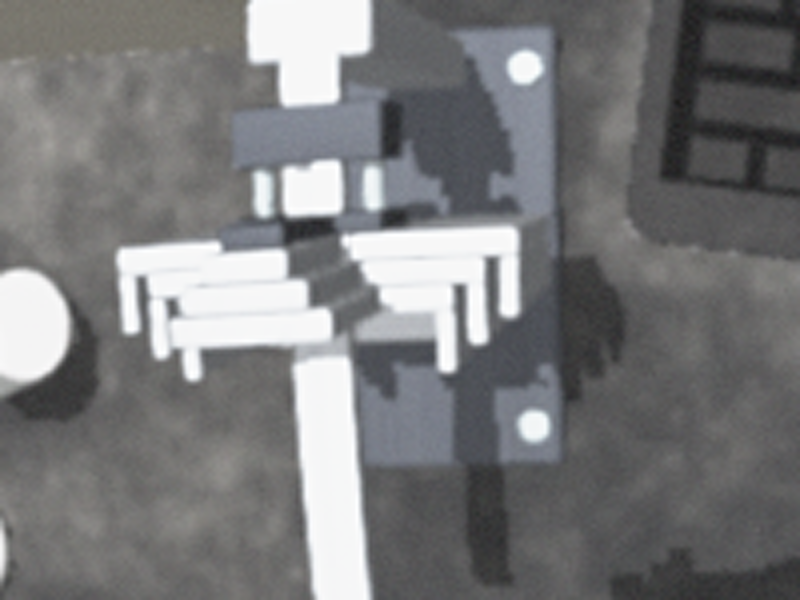

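The picture shows all three trays tightly nested and level on the bar. The lugs span 18 mm at equal height, and the nest is against the stop plate. I'm handing the job in.

```bash
python3 -c "
from bench import job;print(job.finish_job())"
```

```text
the job is handed in; nothing more can be done
None
```

The medium and small trays now hang nested in the large one, level and against the sprung stop (about 10 N and 9.4 N at the wrist), nothing else on the bench was touched, and I handed the job in at about 25 s; no verdict came back.

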